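Flip the status tag of a tested sample

ROBOT

A 7-joint arm with a two-finger parallel gripper is mounted at the origin on the work surface. World frame = base frame: x ahead of the robot, y to its left, z up, the work surface at z = 0. Lengths are in mm, angles in rad, forces in N, time in s.
With the tool pointing down it reaches from about 425 to 950 mm from the base axis. Payload 4.7 kg.
Tool frame: the origin (TCP) lies between the finger pads; the fingertips stand 19 mm ahead of it and the grasp point (between the pads) is the TCP; y points along the fingers, x is the direction in which the jaws open and shut, and the axes are right-handed (so a half turn about y gives the same grasp; the last joint's range is limited). The gripper opens to 87 mm and grips with 3 to 60 N. Pads are 19 mm wide; open, the fingers measure 117 mm over their backs; the gripper's body (75 mm by 190 mm) begins 51 mm behind the grasp point.
Start: joints at [1.076, 0.469, -0.049, 1.532, 0.024, 1.141, -0.082], TCP at [303.216, -603.084, 210.173] pointing down, gripper open.
Joint ranges: [-2.59, 2.59], [-0.33, 1.99], [-1.39, 1.29], [0.1, 2.45], [-1.04, 4.18], [0.21, 1.99], [-2.66, 2.66]. Speed limits (rad/s): [2.57, 2.57, 3.14, 3.14, 3.14, 3.14, 3.14].

INTERFACE

Orientations are given as a unit quaternion [w, x, y, z].
In Python, from bench import arm gives the robot as it stands. Calls block until the motion is done:
- arm.move_ptp(position, orientation): joint-space move of the TCP to a pose.
- arm.move_linear(position, rotation=None, feed=150): straight line of the TCP; rotation=None keeps the orientation; feed is the mean speed in mm/s.
- arm.move_joints(angles): joint-space move.
- arm.set_gripper(opening, f_grip=None): finger opening in mm; f_grip is the grip in N (None keeps the last); returns when the fingers have stopped.
- arm.pause(seconds).
- arm.ik(position, orientation): joint angles nearest the present ones, or None.
- arm.get_image(name): name is "scene" or "side" or "wrist"; returns the picture (480x640x3 uint8, red, green, blue); there is no depth.
- arm.camera_info(name): a dict with "intrinsics" (3x3 intrinsics, pixels), "rvec" (rotation vector, rad) and "tvec" (3), from world to camera coordinates, as OpenCV has them. Camera axes: x right, y down, z forward; pixel columns grow to the right and rows downward; lengths in mm; the calibration is good to about 2 mm. A picture is of the moment at which its call begins: read the wrist's pose just before it. camera_info takes no time and is no camera call; for the wrist camera it gives the pose at the moment of the call.
A pose or a line that the arm cannot do raises arm.IKError and nothing moves.
- arm.close_job(): hands the job in, once; it reports no verdict.
Trained networks look in the newest picture that a camera, given by its name, has taken for a name from the list of things; names that differ only in an ending like _2 or _b are one class to them, and where a whole thing is asked for, a point or a joint stands for the part that bears it (a point fixed in the world has none). Each returns a list of dicts, best first, with "confidence" (0 to 1); they miss things now and then, are a little off and sometimes report something else, mostly with a low value. They report only what shows in the picture. A call takes as long as a camera call.
- arm.silhouettes(query, camera): "pixels" (480x640 bool, what is visible of it) and "position" ([column, row] in pixels, amid what is visible of it).
Readings, each from a call of its own:
- arm.get_t(): time.
- arm.get_q(): joint angles.
- arm.get_joint_velocities(): joint speeds.
- arm.get_joint_torque(): joint torques, N m.
- arm.get_position(): TCP position.
- arm.get_ee_rot(): TCP orientation.
- arm.get_contact_force(): force on the tool from outside, world axes, zero at the start.
- arm.get_torque(): the same for the moment, N m.
- arm.get_opening(): finger opening in mm.
Only numpy, scipy, OpenCV 4.12 (cv2) and the standard library are available. Lean on these libraries where they do the work, as an engineer would, in place of code of your own. Each camera call takes 0.05 s, during which the arm holds its last target.

TASK

The sample in the low wide jar has been tested: find its bay in the sample rack and push the flip tag in front of that bay up and right over its hinge, until it lies flat on the ledge with the ring showing, like the one already turned in the end bay. Leave the other tags as they are, knock nothing about, and let all the samples stand where they are.

Things in the scene. Friction and masses are not known exactly. Their poses are not given: they have to be found in the camera images.
- rack: sample rack of folded stainless sheet, fixed, its front turned to the robot's left; 317 mm long (its y), 155 deep (its x, front with tags to back with samples). Origin: centre of footprint, bench level. Bays 1 to 4 from the +y end, 76 mm apart. Front ledge from x = -66 to -8 mm, top 71.5 mm high; behind it samples stand on a 16 mm high deck between 50 mm dividers. Between tags, hinge lugs (10 mm wide, 14 deep) rise to 81.5 mm
- tag_1 (a joint): angle (rad) of bay 1's flip tag: black plate 46 mm wide, 52 mm hinge to free edge, 4 mm thick. 0: sticks out level in front of the rack, plain face up, free space below; pi/2: upright; pi (end stop): over, flat on the ledge, white ring up. Stiff hinge (0.02 N m): stays where left. Starts in front, 0 to 0.1 rad.
- tag_1_hinge (a point): hinge axis of bay 1's tag, mid-width: 74 mm above the bench, at x = -70 mm of the rack; the axis runs along the rack's y and this frame turns with the rack (x to its back, z up). Under the hinge a lip sticks out 9 mm in front of the axis, 6.5 to 9.5 mm below it; the rest of the tag overhangs the bare bench
- bay_1 (a point): middle of the standing place of bay 1, on the deck, 112 mm behind the hinge axis of its tag
- tag_2 (a joint): angle (rad) of bay 2's flip tag: black plate 46 mm wide, 52 mm hinge to free edge, 4 mm thick. 0: sticks out level in front of the rack, plain face up, free space below; pi/2: upright; pi (end stop): over, flat on the ledge, white ring up. Stiff hinge (0.02 N m): stays where left. Starts in front, 0 to 0.1 rad.
- tag_2_hinge (a point): hinge axis of bay 2's tag, mid-width: 74 mm above the bench, at x = -70 mm of the rack; the axis runs along the rack's y and this frame turns with the rack (x to its back, z up). Under the hinge a lip sticks out 9 mm in front of the axis, 6.5 to 9.5 mm below it; the rest of the tag overhangs the bare bench
- bay_2 (a point): middle of the standing place of bay 2, on the deck, 112 mm behind the hinge axis of its tag
- tag_3 (a joint): angle (rad) of bay 3's flip tag: black plate 46 mm wide, 52 mm hinge to free edge, 4 mm thick. 0: sticks out level in front of the rack, plain face up, free space below; pi/2: upright; pi (end stop): over, flat on the ledge, white ring up. Stiff hinge (0.02 N m): stays where left. Starts in front, 0 to 0.1 rad.
- tag_3_hinge (a point): hinge axis of bay 3's tag, mid-width: 74 mm above the bench, at x = -70 mm of the rack; the axis runs along the rack's y and this frame turns with the rack (x to its back, z up). Under the hinge a lip sticks out 9 mm in front of the axis, 6.5 to 9.5 mm below it; the rest of the tag overhangs the bare bench
- bay_3 (a point): middle of the standing place of bay 3, on the deck, 112 mm behind the hinge axis of its tag
- tag_4 (a joint): angle (rad) of bay 4's flip tag: black plate 46 mm wide, 52 mm hinge to free edge, 4 mm thick. 0: sticks out level in front of the rack, plain face up, free space below; pi/2: upright; pi (end stop): over, flat on the ledge, white ring up. Stiff hinge (0.02 N m): stays where left. Starts already over, 3.05 rad or more.
- tag_4_hinge (a point): hinge axis of bay 4's tag, mid-width: 74 mm above the bench, at x = -70 mm of the rack; the axis runs along the rack's y and this frame turns with the rack (x to its back, z up). Under the hinge a lip sticks out 9 mm in front of the axis, 6.5 to 9.5 mm below it; the rest of the tag overhangs the bare bench
- bay_4 (a point): middle of the standing place of bay 4, on the deck, 112 mm behind the hinge axis of its tag
- wide_jar: low wide sample jar with overhanging flat screw lid, 67 mm across, 58 mm tall: the lowest and widest of the four samples; origin at the centre of its underside. Stands in bay 1, 2 or 3, within 4 mm of the bay's middle
- amber_bottle: amber bottle, 54 mm across, 125 mm tall, in another bay; origin at the centre of its underside
- slim_jar: slim tall jar with screw lid, 45 mm across, 92 mm tall, in another bay; origin at the centre of its underside
- amber_vial: small amber bottle, 48 mm across, 100 mm tall, always in bay 4; origin at the centre of its underside
- steel_beaker: open steel beaker, 90 mm across, 105 mm tall, on the bench behind the rack; origin at the centre of its underside
- reagent_bottle: white bottle with screw cap, 64 mm across, 170 mm tall, on the bench behind the rack; origin at the centre of its underside
- jar_lid: spare jar lid lying on the bench well in front of the rack, 67 mm across, 16 mm thick; origin at the centre of its underside
- spatula: spatula, 190 mm long, lying on the bench well in front of the rack, about along x; origin near its middle, at bench level

How it is judged (in metres and radians):
At the end, for the whole second after the job is handed in: the tag of the wide jar's bay is over to within 8 degrees of flat (above 3.0 rad); the other two front tags under 0.25 rad, tag 4 above 2.9 rad, all at rest; the four samples upright, within 12 mm of where they stood (((horizontal distance between wide_jar and bay_1 below 0.025 m and value of joint tag_1 above 3 rad and value of joint each of tag_2, tag_3 below 0.25 rad) or (horizontal distance between wide_jar and bay_2 below 0.025 m and value of joint tag_2 above 3 rad and value of joint each of tag_1, tag_3 below 0.25 rad) or (horizontal distance between wide_jar and bay_3 below 0.025 m and value of joint tag_3 above 3 rad and value of joint each of tag_1, tag_2 below 0.25 rad)) and value of joint tag_4 above 2.9 rad and velocity of joint tag_1 between -0.3 and 0.3 rad/s and velocity of joint tag_2 between -0.3 and 0.3 rad/s and velocity of joint tag_3 between -0.3 and 0.3 rad/s and velocity of joint tag_4 between -0.3 and 0.3 rad/s and distance of each of wide_jar, amber_bottle, slim_jar, amber_vial from where it was at the start of the episode below 0.012 m and angle between each of wide_jar, amber_bottle, slim_jar, amber_vial's own z axis and vertical below 0.15 rad); the robot touches nothing.
It fails at once if a tag other than the wide jar's is turned (more than 0.6 rad from where it lay) ((not (horizontal distance between wide_jar and bay_1 below 0.025 m) and value of joint tag_1 above 0.7 rad) or (not (horizontal distance between wide_jar and bay_2 below 0.025 m) and value of joint tag_2 above 0.7 rad) or (not (horizontal distance between wide_jar and bay_3 below 0.025 m) and value of joint tag_3 above 0.7 rad) or value of joint tag_4 below 2.5 rad).
It fails at once if a sample is lifted, tipped or shifted by more than 20 mm (distance of any of wide_jar, amber_bottle, slim_jar, amber_vial from where it was at the start of the episode above 0.02 m or angle between any of wide_jar, amber_bottle, slim_jar, amber_vial's own z axis and vertical above 0.3 rad).
It fails at once if something else on the bench is moved by more than 30 mm or lifted (distance of any of steel_beaker, reagent_bottle, jar_lid, spatula from where it was at the start of the episode above 0.03 m).
It also fails if it takes over 37 s, if anything falls off the work surface, if the arm or the gripper's body presses on something with over 40 N, if the wrist force passes 120 N, or if a joint passes its speed limit or range.

## Working session

There is one attempt and no reset: what is moved stays moved. The work goes in short steps, each a Python script; the robot and the scene stay as the last script left them, time stands still between calls to the robot, and variables do not carry over. Pictures are saved under pics/ and viewed, and the job is handed in when it is done.

```bash
ls; mkdir -p pics
python3 - <<'E'
from bench import arm
import cv2
for n in ["scene","side","wrist"]:
    im=arm.get_image(n); cv2.imwrite(f"pics/{n}0.png",im[:,:,::-1])
    c=arm.camera_info(n); print(n,c)
print(arm.get_t(),arm.get_position(),arm.get_ee_rot(),arm.get_opening())
E
```

```text
pics
scene {'intrinsics': array([[435.21910943,   0.        , 317.489511  ],
       [  0.        , 435.21910943, 237.33294567],
       [  0.        ,   0.        ,   1.        ]]), 'rvec': array([ 0.72940262,  2.60639044, -1.13254461]), 'tvec': array([ 472.77550048, -126.02617026, 1403.21678979])}
side {'intrinsics': array([[545.50305498,   0.        , 321.59038636],
       [  0.        , 545.50305498, 243.47302948],
       [  0.        ,   0.        ,   1.        ]]), 'rvec': array([ 2.06803903e-03, -2.92078097e+00,  1.11636118e+00]), 'tvec': array([ 553.73834579,   38.08220272, 1149.823138  ])}
wrist {'intrinsics': array([[411.91509472,   0.        , 322.74473205],
       [  0.        , 411.91509472, 244.10234916],
       [  0.        ,   0.        ,   1.        ]]), 'rvec': array([-2.49014371,  1.53421162,  0.19195101]), 'tvec': array([-674.9954188 ,  -29.71023918,  389.11412253])}
0.15 [ 302.97034387 -602.67260919  209.32132971] [ 0.60216725 -0.60164051  0.37155268 -0.37063715] 86.97702768157262
```

View pics/scene0.png

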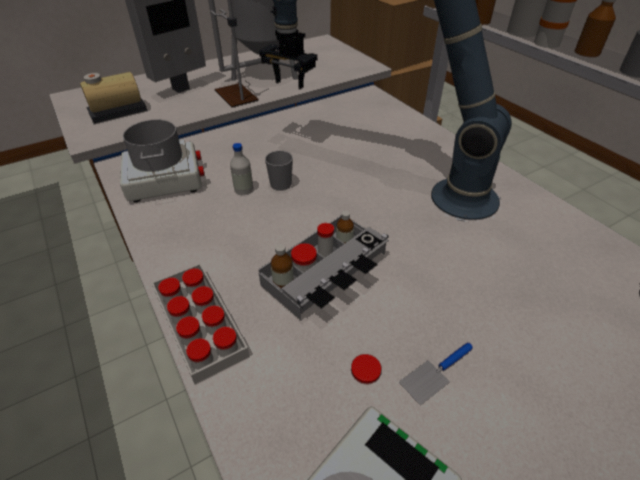

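View pics/side0.png

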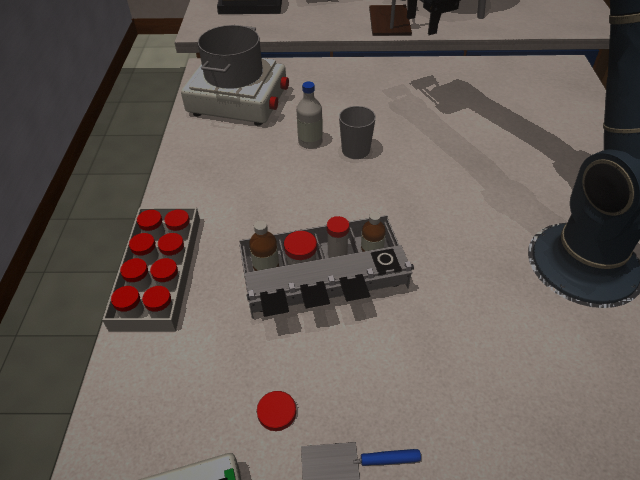

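View pics/wrist0.png

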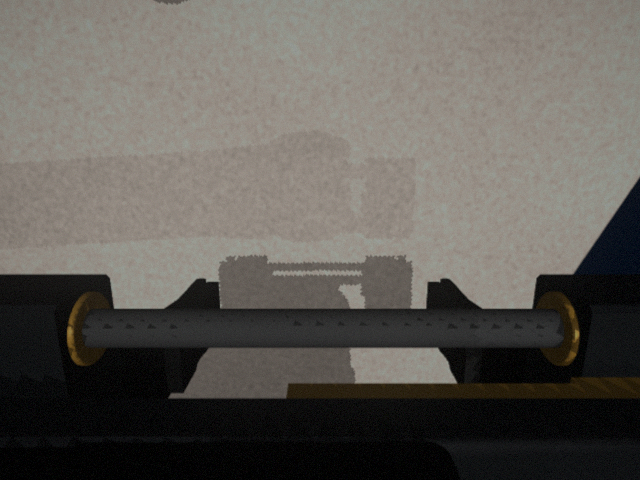

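Bay order from the far (+x) end: amber bottle (side 263,245), wide jar (300,244), slim jar (338,230), vial (373,236). So the wide jar is in bay 2, and its tag is at side (315,295). Next I fit the rack pose.

```bash
cat > h.py <<'E'
import numpy as np, cv2
from bench import arm
def cam(n):
    c=arm.camera_info(n); return c["intrinsics"],cv2.Rodrigues(c["rvec"])[0],np.array(c["tvec"]),c
def proj(n,P):
    K,R,t,c=cam(n); return cv2.projectPoints(np.float64(P).reshape(-1,1,3),np.float64(c["rvec"]),np.float64(c["tvec"]),K,None)[0].reshape(-1,2)
def onplane(n,uv,z):
    K,R,t,_=cam(n); d=R.T@np.linalg.inv(K)@np.array([uv[0],uv[1],1.]); o=-R.T@t
    return o+d*(z-o[2])/d[2]
E
python3 - <<'E'
from h import *
import pickle
out={}
for n in ["side","scene"]:
    im=arm.get_image(n); out[n]={"im":im}
    for q in ["wide_jar","slim_jar","amber_bottle","amber_vial","tag_2","rack"]:
        r=arm.silhouettes(q,n); out[n][q]=r
        for d in r[:5]:
            print(n,q,round(d["confidence"],2),np.round(d["position"]),d["pixels"].sum(), np.round(onplane(n,d["position"],{"wide_jar":50,"slim_jar":70}.get(q,74))))
pickle.dump(out,open("o.pkl","wb"))
for n in["side","scene"]:
    im=out[n]["im"]
    c=im[200:330,225:430] if n=="side" else im[200:330,245:400]
    cv2.imwrite(f"pics/{n}1.png",cv2.resize(c,None,fx=3.8,fy=3.8,interpolation=cv2.INTER_CUBIC)[:,:,::-1])
E
```

```text
side wide_jar 0.8 [303. 247.] 939 [591.  -0.  50.]
side slim_jar 0.67 [335. 234.] 739 [525. -18.  70.]
side amber_bottle 0.77 [262. 246.] 1098 [673.  19.  74.]
side amber_vial 0.75 [373. 229.] 765 [447. -27.  74.]
side tag_2 0.78 [277. 302.] 567 [634. 155.  74.]
side tag_2 0.72 [317. 296.] 519 [561. 143.  74.]
side tag_2 0.71 [354. 289.] 583 [492. 127.  74.]
side tag_2 0.64 [387. 260.] 490 [425.  56.  74.]
side rack 0.67 [323. 274.] 8989 [550.  91.  74.]
side rack 0.66 [273. 302.] 518 [640. 155.  74.]
side rack 0.48 [315. 298.] 618 [563. 148.  74.]
scene wide_jar 0.84 [305. 255.] 560 [588.  -2.  50.]
scene slim_jar 0.74 [329. 242.] 480 [519.   7.  70.]
scene slim_jar 0.57 [319. 297.] 358 [639. 152.  70.]
scene amber_bottle 0.92 [280. 265.] 723 [670.  17.  74.]
scene amber_vial 0.74 [349. 226.] 416 [442. -13.  74.]
scene tag_2 0.76 [368. 240.] 223 [431.  58.  74.]
scene tag_2 0.75 [342. 281.] 269 [568. 142.  74.]
scene tag_2 0.71 [320. 297.] 326 [640. 157.  74.]
scene tag_2 0.55 [364. 265.] 304 [491. 125.  74.]
scene rack 0.66 [327. 268.] 4779 [576.  88.  74.]
```

View pics/side1.png

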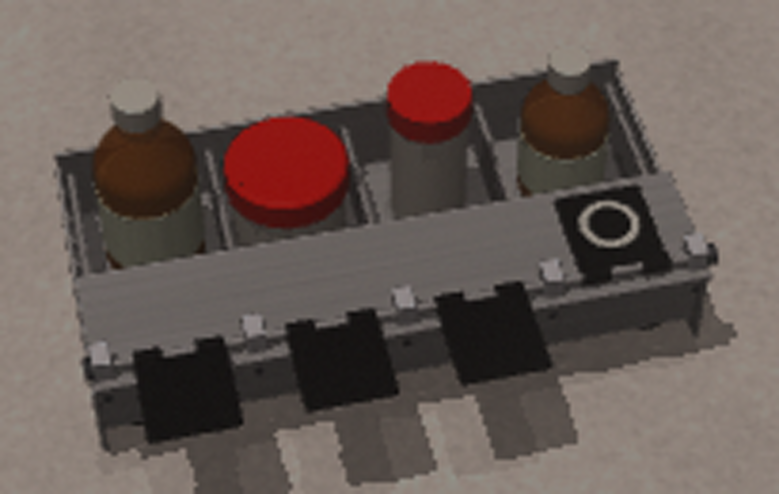

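View pics/scene1.png

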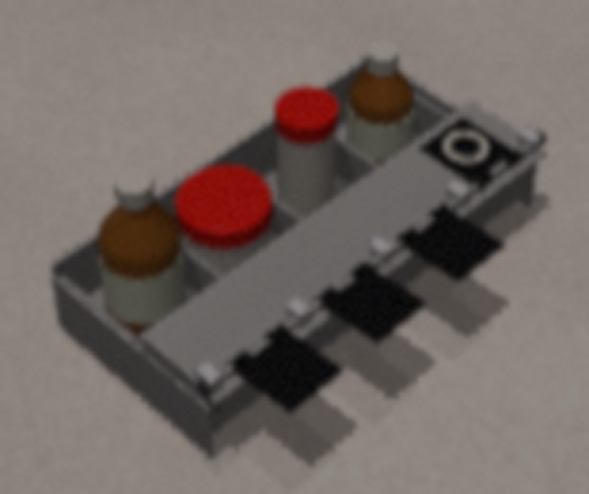

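```bash
cat > fit.py <<'E'
from h import *
from scipy.optimize import least_squares
S=[[(150,440),(242,427)],[(308,409),(398,393)],[(464,384),(550,366)],[(557,200),(637,187)]]
C=[[(292,408),(340,372)],[(376,340),(421,302)],[(459,277),(502,243)],[(420,145),(463,110)]]
Z=lambda a,o:(np.array(a,float)+.5)/3.8-.5+o
yb=[114,38,-38,-114]
def pts(p):
    x,y,th=p[:3]; a=list(p[3:6])+[np.pi]
    L=[]
    for i in range(4):
        for s in (23,-23):
            # free edge, upper surface
            n=2 if i<3 else -2
            L.append([-70-52*np.cos(a[i])+n*np.sin(a[i]),yb[i]+s,74+52*np.sin(a[i])+n*np.cos(a[i])])
    L=np.array(L); c,s_=np.cos(th),np.sin(th)
    return np.c_[x+c*L[:,0]-s_*L[:,1],y+s_*L[:,0]+c*L[:,1],L[:,2]]
def res(p):
    P=pts(p)
    return np.r_[(proj("side",P)-Z(np.array(S).reshape(-1,2),[225,200])).ravel(),(proj("scene",P)-Z(np.array(C).reshape(-1,2),[245,200])).ravel(),0.0*p[3:6]]
r=least_squares(res,[550,70,-np.pi/2,.05,.05,.05],x_scale=[10,10,.1,.1,.1,.1])
print(r.x,r.cost); print(np.round(res(r.x)[:32].reshape(-1,2),1).tolist())
x,y,th=r.x[:3];c,s=np.cos(th),np.sin(th)
T=lambda X,Y:(x+c*X-s*Y,y+s*X+c*Y)
for i in range(4): print(i+1,"hinge",T(-70,yb[i]),"bay",T(42,yb[i]))
for n,q in (("side",0),("scene",0)):
    im=arm.get_image(n)
    pp=proj(n,[[*T(X,Y),Zz] for X,Y,Zz in [(-70,38,74),(-122,38,74),(42,38,16),(42,38,74),(-66,158,71),(-66,-158,71),(-8,-158,71.5),(-8,158,71.5)]])
    o=[225,200] if n=="side" else [245,200]
    cimg=cv2.resize(im[200:330,o[0]:o[0]+205],None,fx=3.8,fy=3.8)[:,:,::-1].copy()
    for p in pp: cv2.circle(cimg,tuple(int(v) for v in (p-o)*3.8),4,(0,255,0),-1)
    cv2.imwrite(f"pics/{n}2.png",cimg)
E
python3 fit.py
```

```text
[ 5.48421068e+02  3.76761519e+01 -1.35251877e+00 -5.96725711e-03
  4.28218938e-02  1.54074217e-02] 9.964744712611237
[[-0.6, 0.1], [0.5, -1.2], [-0.6, -0.3], [0.5, -0.7], [-0.9, -0.7], [0.8, -0.5], [-0.5, -0.8], [0.8, -1.3], [-0.9, 1.5], [0.8, -0.1], [0.2, 0.7], [1.6, 0.5], [-0.1, 1.1], [0.9, 0.5], [0.1, 0.3], [0.3, 1.5]]
1 hinge (np.float64(644.557677852113), np.float64(130.70169850920826)) bay (np.float64(668.8110953792293), np.float64(21.35924683441104))
2 hinge (np.float64(570.3610142156434), np.float64(114.2440223300936)) bay (np.float64(594.6144317427597), np.float64(4.901570655296368))
3 hinge (np.float64(496.16435057917386), np.float64(97.78634615097891)) bay (np.float64(520.4177681062902), np.float64(-11.556105523818303))
4 hinge (np.float64(421.9676869427043), np.float64(81.32866997186426)) bay (np.float64(446.2211044698206), np.float64(-28.013781702932974))
```

View pics/side2.png

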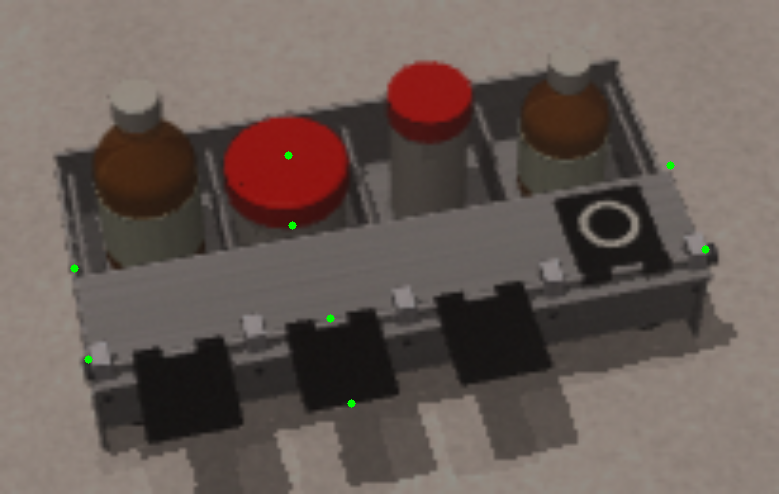

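View pics/scene2.png

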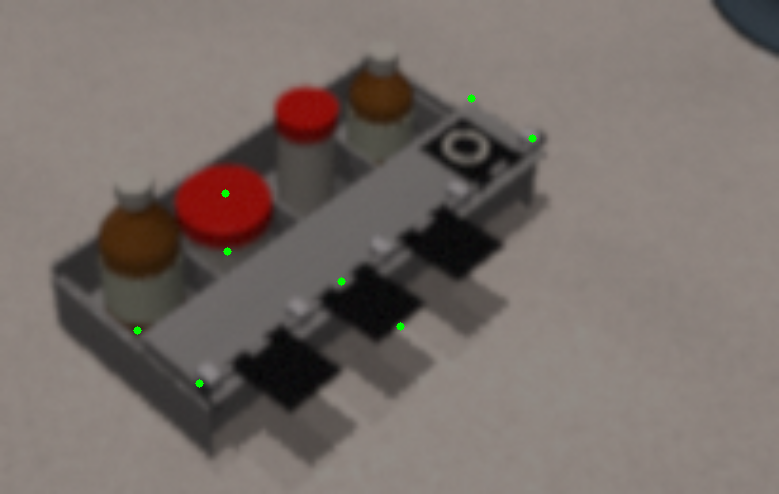

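Dots agree with the plate, ledge and jar to about 1–2 mm, and bay 2's centre falls on the wide jar's lid. Next I check the wrist camera offset and IK for tilted approaches.

```bash
cat >> h.py <<'E'
from scipy.spatial.transform import Rotation as Ro
TH=-1.3525; H=np.array([570.4,114.2,74.]); RX=np.array([np.cos(TH),np.sin(TH),0]); RY=np.array([-RX[1],RX[0],0]); EZ=np.array([0,0,1.])
def orient(phi,sg):
    a=np.cos(phi)*RX-np.sin(phi)*EZ; x=sg*RY; M=np.c_[x,a,np.cross(x,a)]
    q=Ro.from_matrix(M).as_quat(); return np.array([q[3],*q[:3]])
def tcp(th,phi,r,adv=0,ht=9.5):
    """TCP so that closed finger touches plate lower face at angle th; adv = press mm"""
    n=np.array([np.sin(th),np.cos(th)]); d=np.array([-np.cos(th),np.sin(th)])
    a=np.array([np.cos(phi),-np.sin(phi)]); up=np.array([np.sin(phi),np.cos(phi)])
    U=19*a+ht*up; L=19*a-ht*up
    pn=-2-max(U@n,L@n)+adv; pd=r-((19*a+ (ht*up if abs(U@n)>=0 and U@n>=L@n else -ht*up))@d)
    p=pn*n+pd*d
    return H+p[0]*RX+p[1]*EZ
E
python3 - <<'E'
from h import *
q=arm.get_ee_rot(); M=Ro.from_quat([*q[1:],q[0]]).as_matrix(); print(M.round(2))
K,R,t,_=cam("wrist"); print("cam in tool",M.T@(-R.T@t-arm.get_position()), "cam axes in tool",(M.T@R.T).round(2))
print("lid",onplane("side",(277,410),16),"spat",onplane("side",(330,460),2),onplane("side",(420,455),5))
for sg in (1,-1):
  for phi in (0,.2,.3,.5,.8,1.1,1.3):
    for th in (-.5,0.8,1.6,2.4,3.14):
      p=tcp(th,phi,35); j=arm.ik(p,orient(phi,sg)); print(sg,phi,th,p.round(),None if j is None else np.round(j,2))
E
```

```text
[[ 0.45  0.    0.89]
 [-0.89 -0.    0.45]
 [ 0.   -1.    0.  ]]
cam in tool [   0.4244636  -174.71181051   67.009148  ] cam axes in tool [[ 1.    0.    0.  ]
 [-0.   -0.25  0.97]
 [ 0.   -0.97 -0.25]]
lid [626.74701254 337.47992242  16.        ] spat [537.52365796 415.85430146   2.        ] [392.4724599  408.74455416   5.        ]
1 0 -0.5 [560. 162.  46.] [-0.68  1.14 -0.24  1.6   1.11  1.96 -1.32]
1 0 0.8 [561. 158.  88.] [-0.67  1.07 -0.24  1.63  1.11  1.97 -1.28]
1 0 1.6 [566. 134. 119.] [-0.64  1.01 -0.24  1.68  1.13  1.97 -1.26]
1 0 2.4 [572. 109. 109.] [-0.6   1.02 -0.24  1.71  1.16  1.94 -1.28]
1 0 3.14 [574.  99.  86.] [-0.53  1.07 -0.33  1.7   1.21  1.99 -1.33]
1 0.2 -0.5 [560. 163.  50.] [-0.55  1.07 -0.43  1.64  1.14  1.92 -1.33]
1 0.2 0.8 [560. 159.  92.] [-0.5   1.01 -0.49  1.66  1.15  1.97 -1.3 ]
1 0.2 1.6 [566. 135. 104.] [-0.51  0.97 -0.43  1.7   1.15  1.92 -1.27]
1 0.2 2.4 [572. 107. 112.] [-0.39  0.97 -0.54  1.73  1.22  1.97 -1.29]
1 0.2 3.14 [574.  96.  89.] [-0.41  0.99 -0.48  1.74  1.21  1.92 -1.3 ]
1 0.3 -0.5 [559. 164.  52.] [-0.4   1.07 -0.64  1.65  1.2   1.9
[... 3545 characters left out ...]
 77.] [ 0.2   0.9  -1.18  1.81  1.14  1.55  1.99]
-1 1.1 0.8 [561. 156. 110.] [ 0.18  0.84 -1.18  1.78  1.08  1.56  2.02]
-1 1.1 1.6 [566. 132. 122.] [ 0.23  0.81 -1.18  1.79  1.07  1.55  2.07]
-1 1.1 2.4 [572. 107. 112.] [ 0.27  0.82 -1.18  1.81  1.1   1.53  2.09]
-1 1.1 3.14 [578.  80.  97.] [ 0.32  0.84 -1.18  1.83  1.14  1.51  2.1 ]
-1 1.3 -0.5 [565. 139.  76.] [ 0.32  0.84 -1.18  1.83  1.03  1.34  2.12]
-1 1.3 0.8 [562. 153. 113.] [ 0.3   0.77 -1.18  1.8   0.95  1.36  2.16]
-1 1.3 1.6 [567. 129. 125.] [ 0.35  0.75 -1.18  1.8   0.94  1.35  2.21]
-1 1.3 2.4 [573. 104. 115.] [ 0.39  0.76 -1.18  1.81  0.96  1.34  2.23]
-1 1.3 3.14 [579.  76.  97.] [ 0.44  0.79 -1.18  1.83  1.01  1.32  2.25]
```

Using sg=+1 and a start tilt of 0.5 rad: closed fingers go under tag 2 from the front, then follow the arc while steepening. First I transit high and go to the pre-pose in front of the tag.

```bash
cat > m1.py <<'E'
from h import *
arm.set_gripper(0,10)
p=arm.get_position(); arm.move_linear(np.array(p)+[0,0,200],feed=250)
P0=tcp(0,.5,35)-EZ*18       # under tag
pre=P0-RX*90
j=arm.ik(pre+EZ*230,orient(.5,1)); print(j)
arm.move_ptp(pre+EZ*230,orient(.5,1)); print(arm.get_position(),arm.get_t())
arm.move_linear(pre,feed=200)
print(pre,arm.get_position(),arm.get_q(),arm.get_t(),arm.get_contact_force(),arm.get_opening())
for n in ["scene","side"]:
    cv2.imwrite(f"pics/{n}3.png",arm.get_image(n)[:,:,::-1])
E
python3 m1.py
```

```text
[-0.63091489  0.65927494 -0.42841552  1.49236441  0.91496609  1.94494082
 -0.95911385]
[539.37555629 255.86076689 285.03966646] 6.6667
[538.73175267 256.95828828  54.7720509 ] [539.13279178 257.49954454  55.8549623 ] [-0.65033586  0.93815674 -0.39588118  1.57205086  0.94427839  1.72041564
 -1.22881342] 7.9667 [0.73409857 0.22503045 0.41128738] 0.26079347465329467
```

View pics/scene3.png

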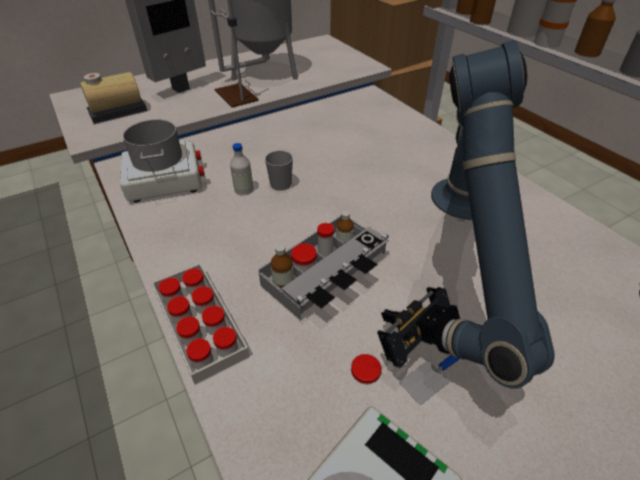

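View pics/side3.png

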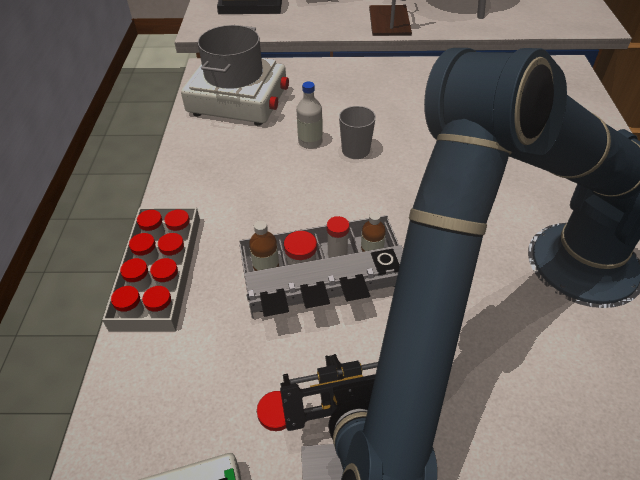

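Run:
```python
from h import *
P=np.array(arm.get_position()); a=np.cos(.5)*RX-np.sin(.5)*EZ
for n,o in (("side",(230,250)),("scene",(290,210))):
    im=cv2.imread(f"pics/{n}3.png"); c=cv2.resize(im[o[1]:o[1]+190,o[0]:o[0]+200],None,fx=3.1,fy=3.1,interpolation=cv2.INTER_CUBIC)
    for p in proj(n,[P,P+19*a,P-51*a]): cv2.circle(c,tuple(int(v) for v in (p-o)*3.1),3,(0,255,0),-1)
    cv2.imwrite(f"pics/{n}4.png",c)
```

```text
(no output)
```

View pics/side4.png

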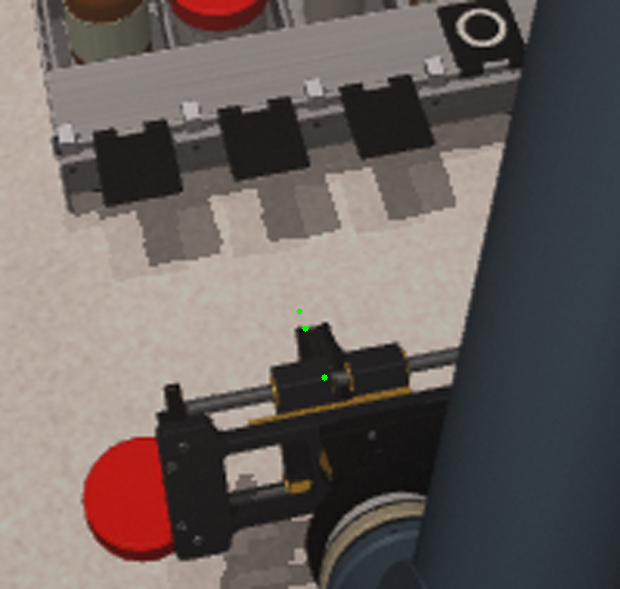

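View pics/scene4.png

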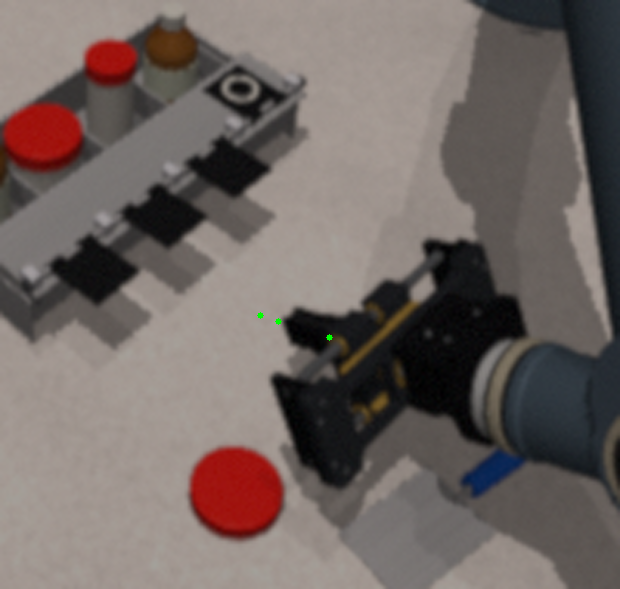

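```bash
cat >> h.py <<'E'
def tri(us,uc):
    A=[]
    K,R,t,_=cam("side"); P1=K@np.c_[R,t]; K,R,t,_=cam("scene"); P2=K@np.c_[R,t]
    X=cv2.triangulatePoints(P1,P2,np.float64(us).reshape(2,1),np.float64(uc).reshape(2,1)).ravel(); X=X[:3]/X[3]
    return X,np.linalg.norm(proj("side",X)-us),np.linalg.norm(proj("scene",X)-uc)
E
python3 - <<'E'
from h import *
P=np.array(arm.get_position()); print(P,arm.get_ee_rot(),orient(.5,1))
q=arm.get_ee_rot(); M=Ro.from_quat([*q[1:],q[0]]).as_matrix()
for n,s,c in (("tip near-left",(300,330),(285,340)),("tip mid",(314,328),(290,325)),("tip",(314,328),(285,320))):
    X,e1,e2=tri(np.array(s)/3.1+[230,250],np.array(c)/3.1+[290,210]); print(n,X,e1,e2,"tool frame",M.T@(X-P))
# lid and bracket checks
X=tri(np.array((141,499))/3.1+[230,250],np.array((236,487))/3.1+[290,210]); print("lid",X)
for n in("side","scene"):
    im=cv2.cvtColor(arm.get_image(n),cv2.COLOR_RGB2BGR); cv2.imwrite(f"pics/{n}5.png",im)
    o=(300,340) if n=="side" else (360,290)
    c=cv2.resize(im[o[1]:o[1]+60,o[0]:o[0]+80],None,fx=8,fy=8,interpolation=cv2.INTER_CUBIC)
    cv2.imwrite(f"pics/{n}6.png",cv2.convertScaleAbs(c,alpha=2.2,beta=10))
E
```

```text
[539.14842566 257.47266229  56.00389279] [-0.24663228  0.96297374  0.10573119 -0.02598098] [-0.24593172  0.96314667  0.10554515 -0.0269501 ]
tip near-left [542.96295298 264.85723337  56.97631481] 3.0650296711597576 3.569225299857625 tool frame [ 5.32452614 -6.0604621   2.22448508]
tip mid [534.80471084 262.27323495  60.01868629] 1.459002348609977 1.7041049474263394 tool frame [-3.19316472 -6.86717022 -0.82316176]
tip [534.6283881  258.38139146  57.05550909] 0.3411250490888626 0.40030121183099615 tool frame [-4.21395818 -2.14565744 -0.03369849]
lid (array([629.54939053, 336.099672  ,  13.22043178]), np.float64(1.0206450342844313), np.float64(1.2483761024784676))
```

```bash
python3 -c "
import cv2,numpy as np
a=cv2.imread('pics/side6.png');b=cv2.imread('pics/scene6.png');cv2.imwrite('pics/z6.png',cv2.resize(np.vstack([a,b]),None,fx=.62,fy=.62))"
```

```text
(no output)
```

View pics/z6.png

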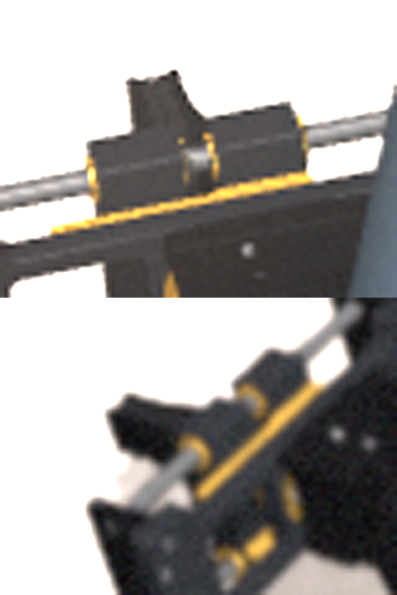

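Run:
```python
from h import *
P=np.array(arm.get_position()); q=arm.get_ee_rot(); M=Ro.from_quat([*q[1:],q[0]]).as_matrix()
print(M.round(3))
ims=[]
for n,o in (("side",(230,270)),("scene",(320,220))):
    im=cv2.imread(f"pics/{n}5.png"); c=cv2.resize(im[o[1]:o[1]+190,o[0]:o[0]+200],None,fx=3,fy=3,interpolation=cv2.INTER_CUBIC)
    c=cv2.convertScaleAbs(c,alpha=1.8,beta=10)
    pr=lambda X:tuple(int(v) for v in (proj(n,P+M@np.array(X,float))[0]-o)*3)
    for y in range(-200,20,25): cv2.circle(c,pr([0,y,0]),2,(0,255,0),-1)
    cv2.circle(c,pr([0,19,0]),3,(0,0,255),-1); cv2.circle(c,pr([0,0,0]),3,(255,0,0),-1)
    B=[pr([sx*95,-51,sz*37.5]) for sx,sz in((1,1),(1,-1),(-1,-1),(-1,1))]
    cv2.polylines(c,[np.array(B)],True,(255,0,255),1)
    F=[pr([sx*15,19,sz*9.5]) for sx,sz in((1,1),(1,-1),(-1,-1),(-1,1))]
    cv2.polylines(c,[np.array(F)],True,(0,255,255),1)
    ims.append(c)
for i,c in enumerate(ims): cv2.imwrite(f"pics/ax{i}.png",c)
```

```text
[[ 0.976  0.191 -0.103]
 [ 0.216 -0.856  0.469]
 [ 0.002 -0.48  -0.877]]
```

View pics/ax0.png

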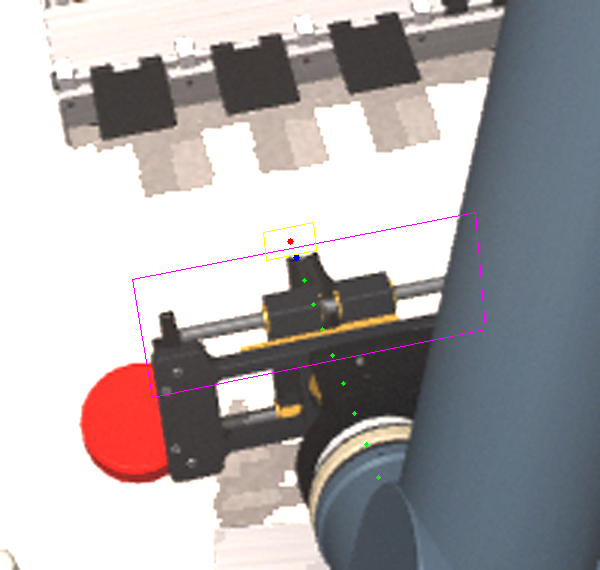

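View pics/ax1.png

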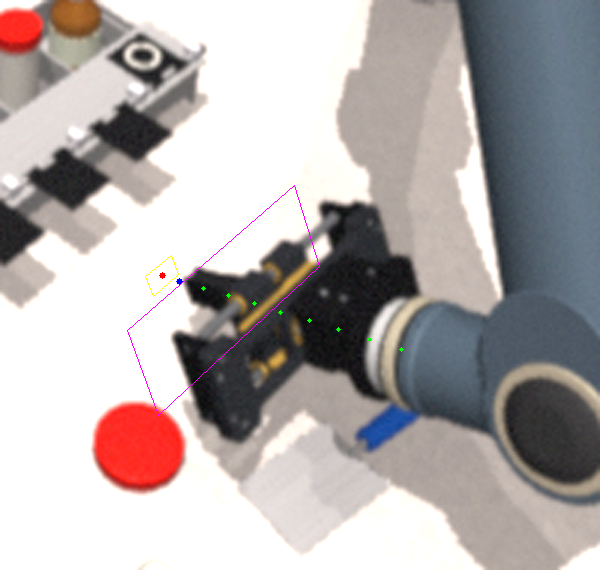

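Run:
```python
from h import *
im=cv2.cvtColor(arm.get_image("wrist"),cv2.COLOR_RGB2BGR)
C=cv2.convertScaleAbs(im,alpha=1.8,beta=10)
def pts(X,Y,Z): return H+(X+70)*RX+(Y-38)*RY+(Z-74)*EZ
for Y in (114,38,-38):
    f=[pts(-70,Y-23,74),pts(-70,Y+23,74),pts(-122,Y+23,75),pts(-122,Y-23,75)]
    cv2.polylines(C,[proj("wrist",f).astype(int)],True,(0,255,0),1)
f=[pts(-77.5,-158.5,0),pts(-77.5,158.5,0)]
cv2.polylines(C,[proj("wrist",f).astype(int)],True,(255,0,255),1)
P=np.array(arm.get_position()); q=arm.get_ee_rot(); M=Ro.from_quat([*q[1:],q[0]]).as_matrix()
for y in (19,0,-25): cv2.circle(C,tuple(proj("wrist",P+M@[0,y,0])[0].astype(int)),4,(0,0,255),-1)
cv2.imwrite("pics/w1.png",C)
C=cv2.imread("pics/scene0.png"); 
P=np.array([302.97,-602.67,209.3]);M0=Ro.from_quat([-0.60164051,0.37155268,-0.37063715,0.60216725]).as_matrix()
o=(230,0)
C=cv2.resize(cv2.convertScaleAbs(C[0:130,230:360],alpha=1.8,beta=10),None,fx=4,fy=4)
for x,y in ((51,19),(-51,19),(51,0),(-51,0),(0,-51),(0,-100)): cv2.circle(C,tuple(((proj("scene",P+M0@[x,y,0])[0]-o)*4).astype(int)),3,(0,0,255) if y>10 else (0,255,0),-1)
cv2.imwrite("pics/s0z.png",C)
```

```text
(no output)
```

View pics/w1.png

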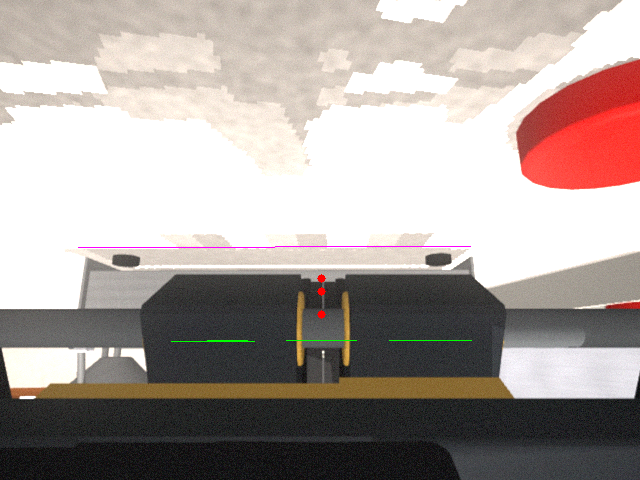

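View pics/s0z.png

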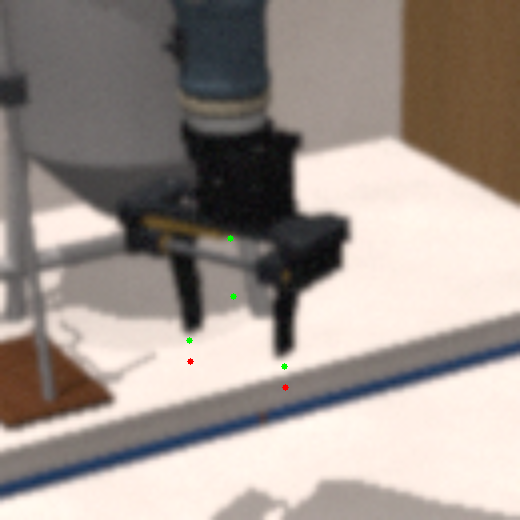

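The two fixed cameras show the fingertip near the reported TCP, about 20–25 mm short of the "19 mm ahead" figure. The rack outline agrees in all three cameras. I'll settle which is right with a gentle fingertip touch on free bench in front of the rack.

```bash
cat > probe.py <<'E'
from h import *
b=H-RX*110; b[2]=75
arm.move_ptp(b,orient(1.3,1)); f0=np.array(arm.get_contact_force()); print(arm.get_t(),arm.get_position(),f0)
b[2]=40; arm.move_linear(b,feed=120)
for z in range(34,-9,-4):
    b[2]=z; arm.move_linear(b,feed=60); f=np.array(arm.get_contact_force())-f0
    print(z,np.round(arm.get_position(),1),f.round(1))
    if abs(f[2])>4: break
for n in ("side","scene"): cv2.imwrite(f"pics/{n}p.png",arm.get_image(n)[:,:,::-1])
b[2]+=35; arm.move_linear(b,feed=200); print(arm.get_t())
E
python3 probe.py
```

```text
8.8917 [546.25075093 221.59528694  75.14570528] [ 0.92468172 -0.11598619  0.2684457 ]
34 [546.6 221.7  34. ] [-1.2 -0.1 -0.4]
30 [546.6 221.3  30. ] [-1.1  0.1  0.1]
26 [546.4 221.4  25.8] [-0.5  0.2 -1.4]
22 [546.4 221.4  21.7] [-0.9  0.6  0.1]
18 [546.4 221.4  17.7] [-1.1  0.2 -0.2]
14 [546.4 221.4  13.7] [-0.7  0.3 -0.2]
10 [546.4 221.4   9.7] [-1.2  0.6 -0.7]
6 [546.4 221.4   5.7] [-0.5  0.1  0.1]
2 [546.4 221.4   1.7] [-0.9 -0.2  0. ]
-2 [546.4 221.4  -2.3] [-0.6  0.2 -0.2]
-6 [546.4 221.4  -6.3] [-0.6 -0.2 -0.3]
12.5083
```

Run:
```python
from h import *
P=np.array([546.4,221.4,-6.3]); q=orient(1.3,1); M=Ro.from_quat([*q[1:],q[0]]).as_matrix()
for n,o in (("side",(250,240)),("scene",(300,220))):
    C=cv2.imread(f"pics/{n}p.png")[o[1]:o[1]+130,o[0]:o[0]+150]
    C=cv2.resize(cv2.convertScaleAbs(C,alpha=1.8,beta=10),None,fx=4.5,fy=4.5,interpolation=cv2.INTER_CUBIC)
    for y in (0,-5,-10,-20,-51): cv2.circle(C,tuple(((proj(n,P+M@[0,y,0])[0]-o)*4.5).astype(int)),2,(0,0,255) if y==0 else (0,255,0),-1)
    cv2.imwrite(f"pics/{n}pz.png",C)
```

```text
(no output)
```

View pics/sidepz.png

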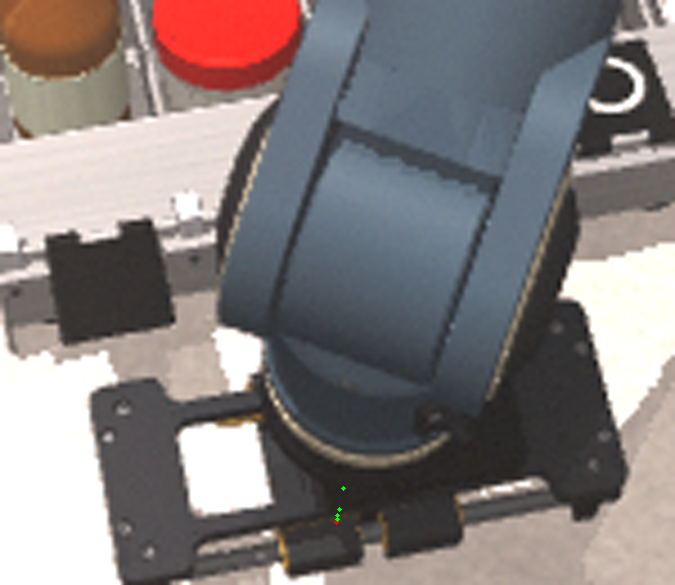

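View pics/scenepz.png

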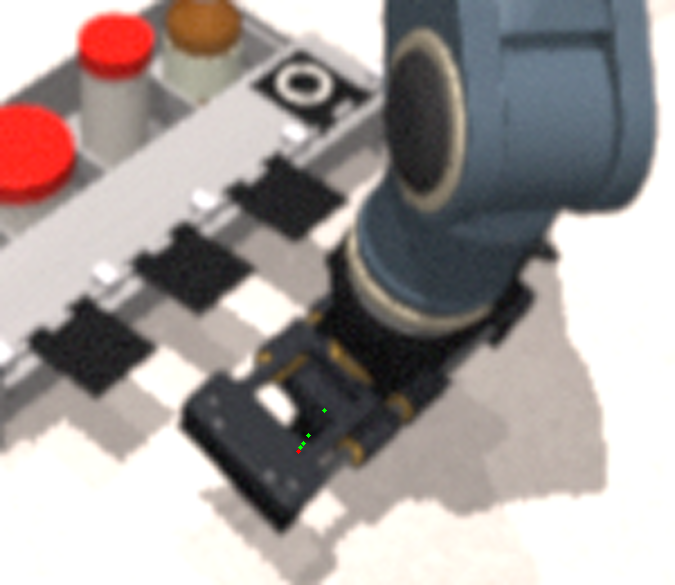

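Run:
```python
from h import *
P=np.array([539.148,257.473,56.0]); q=orient(.5,1); M=Ro.from_quat([*q[1:],q[0]]).as_matrix()
for s,c in (((325.8,356.5),(381.8,313.6)),((335.9,354.5),(385.2,310)),((335.9,354.5),(388,309))):
    X,a,b=tri(s,c); print(X,a,b,M.T@(X-P))
K=arm.camera_info("scene")
for t in (0,-5,-10,-15):
    for n in("side","scene"): print(t,n,proj(n,[P+M@[x,t,z] for x,z in((10,-9.5),(-10,-9.5),(10,9.5))]).round(1).tolist())
```

```text
[543.96669303 268.18301273  72.36459494] 0.1241784213767882 0.14600584944335163 [  7.02376704 -16.10565087  -9.84879939]
[526.70279742 259.57088663  64.18293921] 0.12361231282167674 0.1445968436666686 [-11.69551847  -8.08576112  -4.90713811]
[526.88837103 267.7046647   77.62449878] 0.26667747760513044 0.3111290866985367 [ -9.75284348 -21.4633789  -12.91548771]
0 side [[322.4, 352.4], [333.7, 350.1], [323.6, 361.8]]
0 scene [[375.9, 312.8], [381.6, 307.9], [378.3, 319.5]]
-5 side [[322.9, 353.8], [334.3, 351.6], [324.1, 363.3]]
-5 scene [[377.4, 313.3], [383.1, 308.4], [379.8, 320.0]]
-10 side [[323.4, 355.3], [334.9, 353.1], [324.7, 364.9]]
-10 scene [[379.0, 313.7], [384.7, 308.8], [381.4, 320.5]]
-15 side [[324.0, 356.8], [335.5, 354.5], [325.2, 366.4]]
-15 scene [[380.6, 314.2], [386.3, 309.3], [383.0, 321.0]]
```

Run:
```python
from h import *
b=H-RX*110; b[2]=-4
f0=np.array(arm.get_contact_force()); arm.move_linear(b,feed=200)
for z in range(-8,-27,-3):
    b[2]=z; arm.move_linear(b,feed=60); f=np.array(arm.get_contact_force())-f0
    print(z,np.round(arm.get_position(),1),f.round(1))
    if abs(f[2])>4: break
b[2]=20; arm.move_linear(b,feed=250); print(arm.get_t(),arm.get_contact_force())
```

```text
-8 [546.8 221.8  -7.6] [-0.9 -1.8  0.8]
-11 [547.3 222.1  -9.3] [-3.1 -1.   6.9]
13.6 [-0.63532243  0.1301587  -0.76292146]
```

The touch puts the real fingertip about 11 mm behind the reported TCP, in line with the camera estimate of -14. I'll plan with tip = -11.

```bash
cat >> h.py <<'E'
TIP=-11.
def tcp2(th,phi,r,adv=0,ht=9.5):
    n=np.array([np.sin(th),np.cos(th)]); d=np.array([-np.cos(th),np.sin(th)])
    a=np.array([np.cos(phi),-np.sin(phi)]); up=np.array([np.sin(phi),np.cos(phi)])
    cn=-2-ht*abs(up@n)-max(0,0)+adv      # tip centre along n
    c=cn*n+r*d; p=c-TIP*a
    return H+p[0]*RX+p[1]*EZ, c
def phis(th): return .5 if th<.6 else .5+(1.15-.5)*(th-.6)/(np.pi-.6)
E
python3 - <<'E'
from h import *
for th in np.arange(0,3.2,.3):
    phi=phis(th); p,c=tcp2(th,phi,35); a=np.array([np.cos(phi),-np.sin(phi)]); up=np.array([np.sin(phi),np.cos(phi)])
    b=c-70*a; print(round(th,1),round(phi,2),p.round(),"tip",c.round(),"body lo",(b-37.5*up).round(),"hi",(b+37.5*up).round(), arm.ik(p,orient(phi,1)) is not None)
E
```

```text
0.0 0.5 [565. 139.  58.] tip [-35. -10.] body lo [-114.  -10.] hi [-78.  56.] True
0.3 0.5 [565. 141.  68.] tip [-37.  -0.] body lo [-116.    0.] hi [-80.  66.] True
0.6 0.5 [565. 139.  79.] tip [-35.  10.] body lo [-115.   11.] hi [-79.  77.] True
0.9 0.58 [566. 135.  89.] tip [-30.  21.] body lo [-110.   27.] hi [-69.  90.] True
1.2 0.65 [568. 127.  96.] tip [-22.  29.] body lo [-100.   42.] hi [-55. 101.] True
1.5 0.73 [570. 117. 101.] tip [-11.  34.] body lo [-88.  53.] hi [-38. 109.] True
1.8 0.81 [572. 106. 102.] tip [ 1. 36.] body lo [-75.  60.] hi [-20. 112.] True
2.1 0.88 [575.  95.  98.] tip [13. 33.] body lo [-60.  63.] hi [ -2. 111.] True
2.4 0.96 [577.  85.  91.] tip [24. 26.] body lo [-47.  62.] hi [ 14. 105.] True
2.7 1.04 [578.  79.  82.] tip [30. 18.] body lo [-37.  59.] hi [27. 97.] True
3.0 1.11 [579.  76.  74.] tip [34. 10.] body lo [-31.  56.] hi [37. 89.] True
```

```bash
cat > m2.py <<'E'
from h import *
P0,c=tcp2(0,.5,35); P0=P0-EZ*18
pre=P0-RX*65
arm.move_ptp(pre,orient(.5,1)); print(arm.get_t(),pre,arm.get_position())
arm.move_linear(P0,feed=120)
f0=np.array(arm.get_contact_force()); print(arm.get_t(),P0,arm.get_position(),f0)
for n in("side","scene"): cv2.imwrite(f"pics/{n}a.png",arm.get_image(n)[:,:,::-1])
for th in (.3,.6):
    arm.move_linear(tcp2(th,.5,35)[0],feed=80); print(th,(np.array(arm.get_contact_force())-f0).round(1))
print(arm.get_t())
for n in("side","scene"): cv2.imwrite(f"pics/{n}b.png",arm.get_image(n)[:,:,::-1])
for n,o in (("side",(225,200)),("scene",(245,190))):
    v=[cv2.resize(cv2.imread(f"pics/{n}{k}.png")[o[1]:o[1]+150,o[0]:o[0]+200],None,fx=3.5,fy=3.5 ) for k in "ab"]
    cv2.imwrite(f"pics/{n}ab.png",cv2.resize(cv2.convertScaleAbs(np.vstack(v),alpha=1.8),None,fx=.57,fy=.57))
E
python3 m2.py
```

```text
14.225 [550.83393704 202.40247068  40.38928474] [550.438106   202.45690696  39.34184329]
14.9167 [564.91077233 138.94506206  40.38928474] [564.91769129 139.09920588  40.37419404] [-0.56636135 -0.25960117 -0.09946235]
0.3 [ 1.   0.2 -0.3]
0.6 [-0.5  0.2  0.5]
15.8
```

View pics/sideab.png

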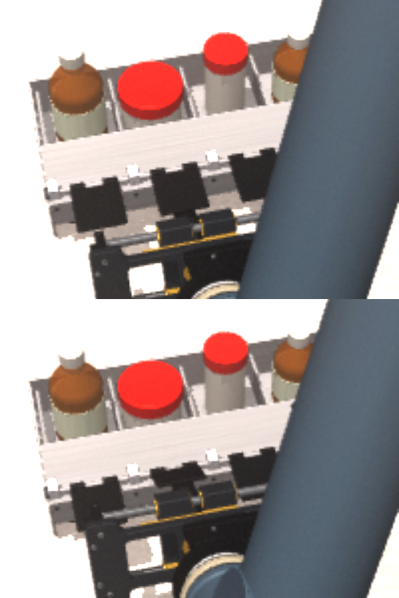

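View pics/sceneab.png

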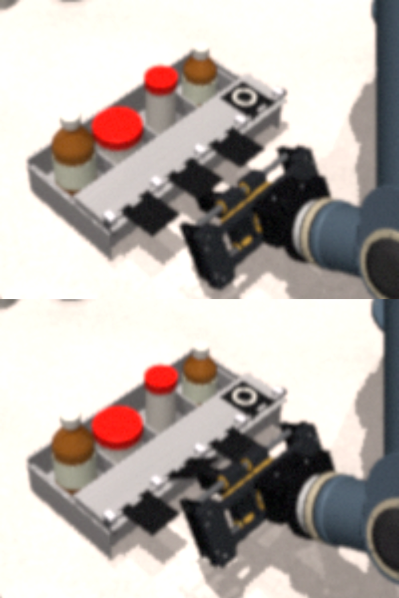

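Tag 2 is lifting, tags 1 and 3 are unmoved, and forces are near zero. Continuing the arc past vertical.

```bash
cat > m3.py <<'E'
from h import *
f0=np.array(arm.get_contact_force())
for th in (.9,1.2,1.5,1.8):
    ph=phis(th); arm.move_linear(tcp2(th,ph,35)[0],rotation=orient(ph,1),feed=80); f=np.array(arm.get_contact_force())-f0; print(th,f.round(1))
    if np.linalg.norm(f)>12: break
print(arm.get_t())
for n in("side","scene"): cv2.imwrite(f"pics/{n}c.png",arm.get_image(n)[:,:,::-1])
v=[]
for n,o in (("side",(225,200)),("scene",(245,190))):
    v.append(cv2.resize(cv2.imread(f"pics/{n}c.png")[o[1]:o[1]+130,o[0]:o[0]+200],None,fx=3,fy=3,interpolation=cv2.INTER_CUBIC))
cv2.imwrite(f"pics/c.png",cv2.resize(cv2.convertScaleAbs(np.vstack(v),alpha=1.8),None,fx=.76,fy=.76))
E
python3 m3.py
```

```text
0.9 [-0.8  0.5 -1.7]
1.2 [-0.3  1.  -1.5]
1.5 [-0.8  0.5 -0.7]
1.8 [-0.7  0.7 -1.8]
17.0583
```

View pics/c.png

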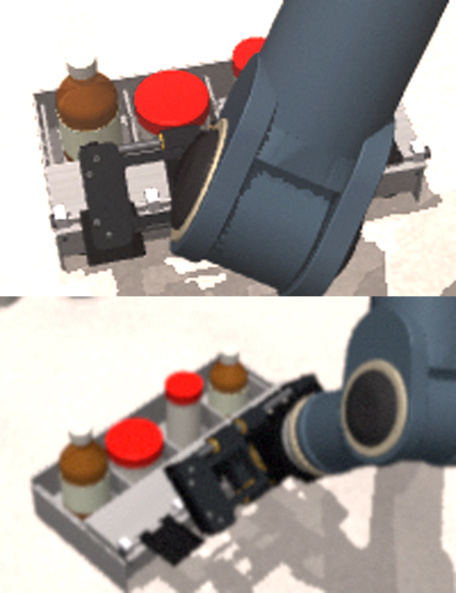

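```bash
cat > m4.py <<'E'
from h import *
f0=np.array(arm.get_contact_force()); stop=False
for th in (2.1,2.4,2.7,2.95,3.1):
    ph=phis(th); arm.move_linear(tcp2(th,ph,35)[0],rotation=orient(ph,1),feed=70); f=np.array(arm.get_contact_force())-f0; print(th,f.round(1))
    if np.linalg.norm(f)>15: stop=True;break
if not stop:
    p,ph=tcp2(3.1,phis(3.1),35)[0],phis(3.1)
    for k in range(6):
        p=p-EZ*1.0; arm.move_linear(p,feed=40); f=np.array(arm.get_contact_force())-f0; print(k,np.round(arm.get_position()-p,1),f.round(1))
        if np.linalg.norm(f)>6: break
print(arm.get_t())
p=np.array(arm.get_position()); arm.move_linear(p+EZ*40-RX*10,feed=120)
arm.move_linear(p+EZ*140-RX*140,feed=250)
for n in("side","scene"): cv2.imwrite(f"pics/{n}d.png",arm.get_image(n)[:,:,::-1])
print(arm.get_t(),arm.get_contact_force())
v=[]
for n,o in (("side",(225,200)),("scene",(245,190))):
    v.append(cv2.resize(cv2.imread(f"pics/{n}d.png")[o[1]:o[1]+130,o[0]:o[0]+200],None,fx=3,fy=3,interpolation=cv2.INTER_CUBIC))
cv2.imwrite(f"pics/d.png",cv2.resize(cv2.convertScaleAbs(np.vstack(v),alpha=1.8),None,fx=.76,fy=.76))
E
python3 m4.py
```

```text
2.1 [-0.3 -1.2  0.7]
2.4 [-0.8 -0.3 -0. ]
2.7 [-0.8 -0.6  0.6]
2.95 [-0.8 -1.2  0.6]
3.1 [-0.8 -1.2  1. ]
0 [-0.1  0.6 -0. ] [-0.1 -0.8  0.7]
1 [0.  0.4 0.1] [-0.3  0.6  1.9]
2 [0.1 0.4 0.7] [-1.1 -1.   6.8]
19.3667
20.775 [0.5495741  0.43975208 0.43076422]
```

View pics/d.png

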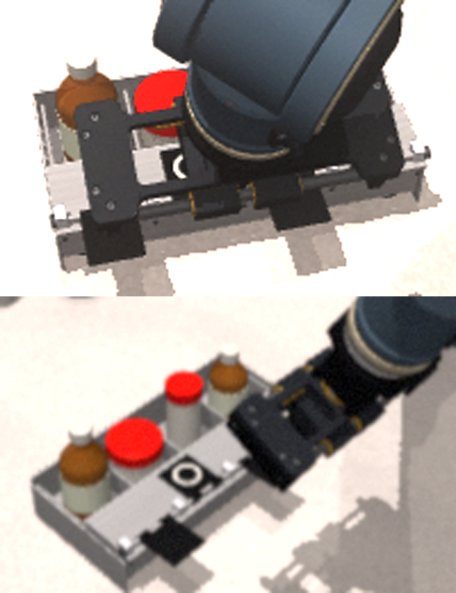

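Tag 2 lies on the ledge with its ring up (scene crop 187,475). I'll clear the arm further for an unobstructed check.

Run:
```python
from h import *
p=np.array(arm.get_position()); arm.move_linear(p+EZ*120,feed=250)
q=arm.get_q(); q=list(q); q[0]+=-0.7; arm.move_joints(q); print(arm.get_position(),arm.get_t(),arm.get_contact_force())
for n in("side","scene"): cv2.imwrite(f"pics/{n}e.png",arm.get_image(n)[:,:,::-1])
v=[]
for n,o in (("side",(225,200)),("scene",(245,200))):
    v.append(cv2.resize(cv2.imread(f"pics/{n}e.png")[o[1]:o[1]+130,o[0]:o[0]+200],None,fx=3,fy=3,interpolation=cv2.INTER_CUBIC))
cv2.imwrite(f"pics/e.png",cv2.resize(cv2.convertScaleAbs(np.vstack(v),alpha=1.8),None,fx=.76,fy=.76))
# differences to the start picture around samples/tags
for n in("side","scene"):
    r0=cv2.imread(f"pics/{n}0.png")
    for q in ["wide_jar","slim_jar","amber_bottle","amber_vial"]:
        d=arm.silhouettes(q,n)[:1]; print(n,q,[np.round(x["position"],1) for x in d])
```

```text
[286.63626285 512.52735985 326.52106465] 22.8917 [ 1.12869562  0.14849575 -0.15172488]
side wide_jar [array([300. , 244.3])]
side slim_jar [array([335.4, 234.7])]
side amber_bottle [array([260.3, 245.1])]
side amber_vial [array([371.4, 232.9])]
scene wide_jar [array([303.4, 256.6])]
scene slim_jar [array([328.2, 238.3])]
scene amber_bottle [array([283.2, 269.3])]
scene amber_vial [array([346.5, 228.8])]
```

View pics/e.png

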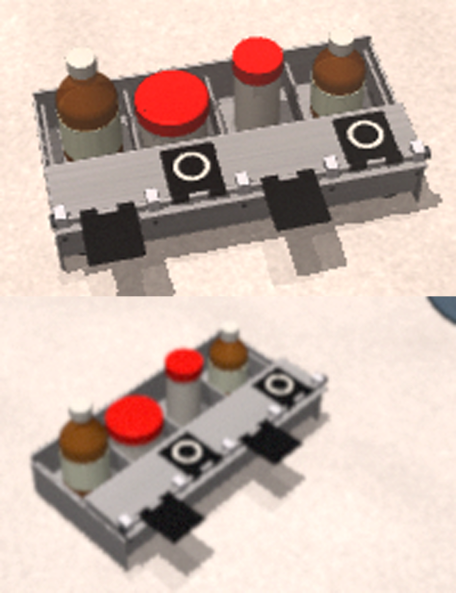

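View pics/sidee.png

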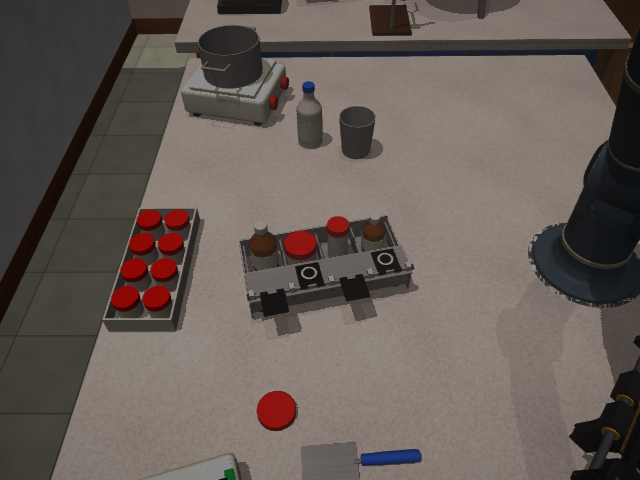

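Tag 2 lies like tag 4, with its ring at side (309,273). Tags 1 and 3 are still out level. Samples, lid (276,410) and spatula are where they were. Handing in.

Run:
```python
from h import *
a=cv2.imread("pics/side0.png");b=cv2.imread("pics/sidee.png")
d=cv2.absdiff(a,b).max(2)[200:480,90:430]>60; ys,xs=np.where(d); print(d.sum(), (xs.min()+90,xs.max()+90,ys.min()+200,ys.max()+200) if d.any() else None)
arm.close_job()
```

```text
580 (np.int64(295), np.int64(328), np.int64(263), np.int64(327))
the job is handed in; nothing more can be done
```

The wide jar stands in bay 2. I pushed that bay's tag up from below with the closed fingers, took it over its hinge and pressed it onto the ledge until the force reached about 7 N. I then cleared the arm and handed the job in at about 23 s.

**Last checks:** Both fixed cameras show tag 2 flat with its ring up, like tag 4. I judged this by eye against tag 4 and did not measure its angle. Comparing the side pictures from before and after, around the rack, lid and spatula, the only clear change is at tag 2 and its shadow. So tags 1, 3 and 4, the samples, the lid and the spatula show no shift. In the full side picture the beaker and reagent bottle also look unmoved. The forces I read at each step stayed below about 8 N.

**What disagreed:** The fingertips are not 19 mm ahead of the reported TCP. The camera pictures put them about 14 mm behind it. A light fingertip touch on bare bench in front of the rack put them about 11 mm behind. I planned the push with 11 mm, and it worked.

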